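Switch on the garage receiver and call the door

ROBOT

A 6-joint arm with a two-finger parallel gripper is mounted at the origin on the work surface. World frame = base frame: x ahead of the robot, y to its left, z up, the work surface at z = 0. Lengths are in mm, angles in rad, forces in N, time in s.
With the tool pointing down it reaches from about 275 to 750 mm from the base axis. Payload 10.2 kg.
Tool frame: the origin (TCP) lies at the very end of the fingers, on their centre line; the grasp point (between the pads) lies 19 mm behind it (robot.tcp_to_grasp is the distance from the TCP to the grasp point, in mm); z points along the fingers, y is the line along which they close (so a half turn about z gives the same grasp; the last joint's range is limited). The gripper opens to 85 mm and grips with 20 to 120 N. Pads are 22 mm wide; open, the fingers measure 114 mm over their backs; the gripper's body (76 mm by 85 mm) begins 54 mm behind the grasp point. The pads swing forward as they close: fully open they stand 13 mm farther back than shut.
Start: joints at [0.949, 0.313, 1.498, -0, 1.331, -0.223], TCP at [203.877, 483.803, 231.294] pointing down, gripper open.
Joint ranges: [-2.94, 2.94], [-0.97, 2.17], [0.19, 2.56], [-1.23, 4.37], [0.02, 3.11], [-2.88, 2.88]. Speed limits (rad/s): [2.39, 2.39, 3.01, 3.14, 3.14, 3.14].

INTERFACE

Orientations are given as a 3x3 rotation matrix whose columns are the frame's x, y, z axes.
In Python, from station import robot gives the robot as it stands.
- The arm moves only by the tool servo_tool, never from a script. Its argument "plan" is a list of rows, each a list of 5 numbers: the closure, from -1 (fully open) to 1 (shut), then the shift along the world's x, y, z in cm, then the turn about the world's z in rad. A call has 1 to 8 rows; each row is the pose to reach, as a shift and turn from the pose commanded when the call began; what a row does not reach only later rows make up. A row lasts 1/10 s, in which the tool goes at most 50 mm and 8.59 degrees, less where a joint would pass 70% of its speed; a pose out of reach is approached as far as the arm can. A call with a gripper value outside its range is refused whole. The fingers move at their own pace and stop on an object; the grip force is fixed at half the most. Time passes only in rows, so rows that repeat a pose let the fingers close. It gives the time, the measured TCP pose, the force, the opening and the grip force at its end, in the units of the state.
- robot.state(): the state, without advancing time (a new reading comes with each control period).
- robot.get_image(name): name is "scene" or "side" or "wrist"; returns (picture, depth): 480x640x3 uint8, red, green, blue; 480x640 float32, mm along the optical axis (not along the pixel's ray), 0 where there is no reading.
- robot.camera_info(name): a dict with "fx", "fy", "cx", "cy" (pixels), "dist_coeffs" ([k1, k2, p1, p2, k3] as OpenCV has them; the pictures are not rectified), "cam_to_world" (4x4, takes a point from camera to world coordinates). Camera axes: x right, y up, looking along -z (the intrinsics and any distortion apply to the point x, -y, -z); pixel columns grow to the right and rows downward; lengths in mm; the calibration is good to about 2 mm. A picture is of the moment at which its call begins: read the wrist's pose just before it. camera_info takes no time and is no camera call; for the wrist camera it gives the pose at the moment of the call.
- robot.sign_off(): hands the job in; it is judged then, once.
Trained networks look in the newest picture that a camera, given by its name, has taken for a name from the list of things; names that differ only in an ending like _2 or _b are one class to them, and where a whole thing is asked for, a point or a joint stands for the part that bears it (a point fixed in the world has none). Each returns a list of dicts, best first, with "score" (0 to 1); they miss things now and then, are a little off and sometimes report something else, mostly with a low value. They report only what shows in the picture. A call takes as long as a camera call. They do not tell look-alikes from the thing itself.
- robot.search_frame(camera, thing): "extent" ([left, top, right, bottom] in pixels, round what is visible of it).
The state is a dict: "t": time; "joint_positions": joint angles; "qvel": joint speeds; "tau": joint torques, N m; "tcp_pos": TCP position; "eef_rot": TCP orientation; "ft_force": force on the tool from outside, world axes, zero at the start; "ft_torque": the same for the moment, N m; "gripper_width": opening from 0.0 (shut) to 1.0 (fully open); "grip_force": force on a finger pad.
Only numpy, scipy, OpenCV 4.12 (cv2) and the standard library are available. Lean on these libraries where they do the work, as an engineer would, in place of code of your own. Each camera call takes 0.05 s, during which the arm holds its last target. There are 200 camera calls.

TASK

Switch the garage-door receiver on by pushing its toggle lever over with a fingertip until it snaps to its other side, then press the button of the black remote fully down and let it come up again. Only push and press: pick nothing up, let the remote stay lying where it is, and leave the glass dome, the tray with the key, and the small container alone.

Things in the scene. Friction and masses are not known exactly. Their poses are not given: they have to be found in the camera images.
- receiver: White plastic receiver box screwed to the shelf, 110 (x) x 70 (y) x 40 (z) mm, with two flat screw ears on either long side (reaching 48 mm from the middle, 4 mm thick). Its origin is the centre of its underside, z up. A steel toggle lever stands out of the middle of its top, through a black plate, and swings in the box's x-z plane: at the start it leans towards the box's -x (off); it must go over to lean towards +x (on). The box may face any way on the shelf.
- toggle_pivot (a point): Pivot of the toggle lever: 42 mm above the shelf, at the middle of the receiver's top. Its axes are those of the receiver.
- toggle_tip (a point): Middle of the end of the toggle lever (moves with it), 46 mm from the pivot; the lever is a round steel bat, 8 mm thick at the pivot and 12 mm from 34 mm up to its end. At either stop the tip is 20 mm sideways of the pivot and 83 mm above the shelf; upright it is 88 mm above the shelf.
- toggle (a joint): Angle of the toggle lever (rad): 0 = off, leaning 0.45 rad (26 deg) towards the receiver's -x; 0.45 = upright; 0.9 = on, leaning 26 deg towards +x. An over-centre spring drives it away from upright to the nearer stop: it takes about 4 N at the tip to start it from a stop, less towards the middle, and past upright it snaps over by itself and stays.
- remote: Black plastic remote lying loose on the shelf, flat, 130 (x) x 46 (y) x 20 (z) mm, about 0.12 kg. Its origin is the centre of its underside, z up; it may point any way. Its round button is on its upper side, 25 mm from the middle towards +x; a flat rubber patch is on the -x half.
- button_top (a point): Middle of the top face of the remote's round grey button, 22 mm in diameter, which stands 7 mm proud of the remote's upper face (27 mm above the shelf).
- remote_button (a joint): How far the remote's button is pressed (m): 0 = up, 0.004 = fully down. Sprung: it starts to move at 1.5 N and is fully down at about 4 N; it comes up by itself. Fully down it still stands 3 mm proud.
- dome: Bystander: glass dome with a small glass knob on a round dark wooden base, nothing under it; 124 mm in diameter at the base, 146 mm high, loose. Origin: centre of its underside.
- tray: Bystander: grey ceramic tray, 110 (x) x 160 (y) x 18 mm, loose. Origin: centre of its underside.
- key: Bystander: brass garage key lying in the tray, about 62 mm long along its x and 5 mm thick. Origin: at its underside, near its middle.
- container: Bystander: small white plastic container with a twist cap, closed, 46 mm in diameter, 52 mm high, loose. Origin: centre of its underside.
Things that resemble listed ones, but are neither listed nor needed, are in the scene too. What is shaped like the receiver but turquoise is not meant. There is more than one size of the remote; the one meant has the size given above.

How it is judged (in metres and radians):
On the way, in this order (a step that is already met when the one before it is completed fails the run):
1. the toggle lever has snapped over to its on side (value of joint toggle above 0.8 rad), for 0.2 s.
2. the remote's button is pressed fully down (value of joint remote_button above 0.003 m), for 0.1 s.
At the end, for the whole second after the job is handed in: The toggle lever rests at its on side (joint above 0.8 of 0.9 rad), the remote's button is up again (under 1 mm), the remote lies flat and still on the shelf within 30 mm of where it was, and the dome, tray, key and container are within 20 mm of where they were (value of joint toggle above 0.8 rad and value of joint remote_button below 0.001 m and height (world z) of remote below 0.006 m and angle between remote's own z axis and vertical below 0.1 rad and distance of remote from where it was at the start of the episode below 0.03 m and linear speed of remote below 0.02 m/s and distance of each of dome, tray, key, container from where it was at the start of the episode below 0.02 m); the robot touches nothing.
It fails at once if the remote is lifted or tipped (underside origin over 12 mm above the shelf, or tilted over 0.25 rad) (height (world z) of remote above 0.012 m or angle between remote's own z axis and vertical above 0.25 rad).
It fails at once if the remote is shoved or carried more than 30 mm (distance of remote from where it was at the start of the episode above 0.03 m).
It fails at once if the remote's button is pressed down before the receiver is switched on (value of joint remote_button above 0.003 m and value of joint toggle below 0.45 rad).
It fails at once if the dome, tray, key or container is moved more than 20 mm (distance of any of dome, tray, key, container from where it was at the start of the episode above 0.02 m).
It also fails if it takes over 38 s, if anything falls off the work surface, if the arm or the gripper's body presses on something with over 40 N, if the wrist force passes 120 N, or if a joint passes its speed limit or range.

## Working session

There is one attempt and no reset: what is moved stays moved. The work goes in short steps, Python scripts to look and compute and a tool call to move; the robot and the scene stay as the last step left them, time stands still between calls to the robot, and variables do not carry over. Pictures are saved under pics/ and viewed, at most 10 in all, crops included, and the job is handed in when it is done.

Besides the shell and the picture viewer there is one more tool, called after "Request:" by a JSON object that holds its "name" and its "arguments", one argument or row to a line. servo_tool: Moves the arm, as the interface text tells. Its arguments: {"type":"object","properties":{"plan":{"type":"array","items":{"type":"array","items":{"type":"number"}}}},"required":["plan"]}

```bash
mkdir -p pics; cat > h.py <<'E'
import numpy as np,cv2
from station import robot
def world(cam,px,depth=None,z=None,info=None):
    c=info or robot.camera_info(cam)
    K=np.array([[c['fx'],0,c['cx']],[0,c['fy'],c['cy']],[0,0,1.]])
    u=cv2.undistortPoints(np.array(px,float).reshape(-1,1,2),K,np.array(c['dist_coeffs'])).reshape(-1,2)
    T=np.array(c['cam_to_world']);d=np.c_[u[:,0],-u[:,1],-np.ones(len(u))]@T[:3,:3].T;o=T[:3,3]
    s=np.asarray(depth,float) if depth is not None else (z-o[2])/d[:,2]
    return o+d*s.reshape(-1,1)
E
python3 - <<'E'
from h import *
for cam in ["scene","side"]:
    p,d=robot.get_image(cam); cv2.imwrite(f"pics/{cam}0.png",p[:,:,::-1]); np.save(f"pics/{cam}0.npy",d)
    for n in ["receiver","toggle_tip","remote","button_top","dome","tray","key","container"]:
        for r in robot.search_frame(cam,n)[:4]:
            e=r['extent'];u,v=(e[0]+e[2])/2,(e[1]+e[3])/2
            dd=d[int(min(v,479)),int(min(u,639))]
            print(cam,n,round(r['score'],2),np.round(e),world(cam,[[u,v]],depth=[dd]).round()[0])
E
```

```text
scene receiver 0.97 [317. 191. 370. 233.] [407. 180.  37.]
scene receiver 0.85 [395. 189. 447. 235.] [507. 327.  39.]
scene receiver 0.72 [349. 222. 409. 269.] [561. 163.  38.]
scene receiver 0.44 [158. 356. 292. 470.] [ 745. -255.    6.]
scene toggle_tip 0.66 [340. 186. 352. 206.] [385. 202.  63.]
scene toggle_tip 0.65 [420. 191. 434. 208.] [502. 346.  64.]
scene toggle_tip 0.58 [377. 220. 389. 237.] [549. 180.  67.]
scene remote 0.82 [100. 318. 158. 341.] [ 508. -330.   12.]
scene remote 0.64 [170. 276. 242. 314.] [ 501. -190.   20.]
scene remote 0.59 [188. 280. 202. 289.] [ 467. -198.   25.]
scene remote 0.57 [242. 252. 286. 271.] [455. -49.  14.]
scene button_top 0.62 [189. 277. 199. 289.] [ 462. -198.   26.]
scene dome 0.18 [190. 279. 200. 288.] [ 465. -197.   26.]
scene tray 0.81 [160. 354. 291. 469.] [ 743. -253.    5.]
scene key 0.73 [195. 389. 215. 427.] [ 720. -275.    4.]
scene container 0.77 [299. 253. 326. 289.] [570.  -2.  43.]
side receiver 0.9 [247. 152. 291. 196.] [493. 321.  40.]
side receiver 0.65 [198. 188. 255. 238.] [382. 174.  40.]
side receiver 0.59 [271. 184. 321. 238.] [540. 155.  40.]
side receiver 0.2 [295. 189. 302. 207.] [549. 177.  61.]
side toggle_tip 0.6 [223. 188. 232. 210.] [387. 196.  64.]
side toggle_tip 0.53 [292. 186. 302. 206.] [545. 178.  66.]
side toggle_tip 0.44 [269. 150. 273. 170.] [505. 388.  37.]
side remote 0.75 [256. 321. 324. 377.] [ 478. -194.   18.]
side remote 0.59 [294. 396. 338. 456.] [ 499. -334.   11.]
side remote 0.58 [246. 274. 285. 310.] [449. -51.  11.]
side remote 0.16 [348. 155. 395. 226.] [710. 147.  87.]
side dome 0.89 [348. 154. 392. 224.] [709. 149.  88.]
side dome 0.16 [272. 186. 323. 236.] [542. 157.  41.]
side tray 0.89 [399. 320. 491. 412.] [ 738. -263.    3.]
side key 0.71 [418. 364. 460. 383.] [ 721. -277.    6.]
side container 0.7 [300. 241. 321. 277.] [545. -12.  49.]
```

View pics/scene0.png

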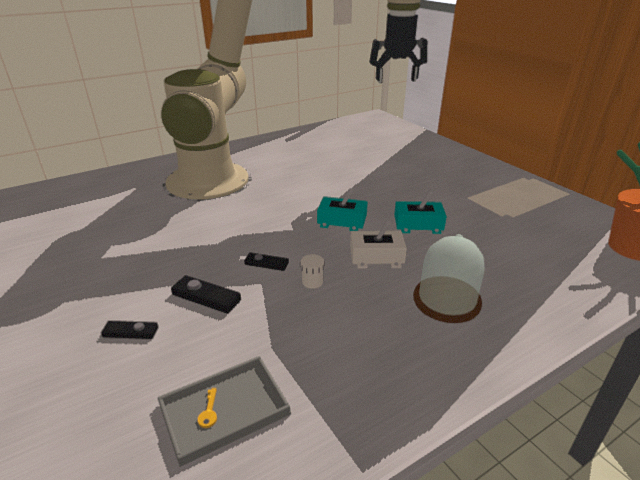

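View pics/side0.png

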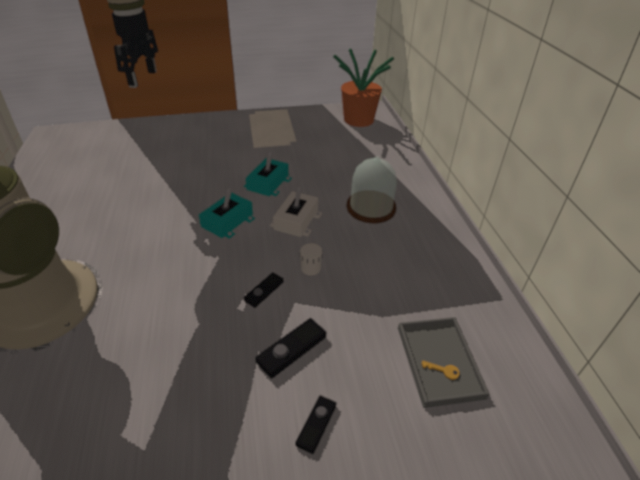

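The scene picture shows three toggle boxes: turquoise at (342,212) and (420,216), white at (378,246). The white one is the receiver. The black remotes are at (130,329) small, (206,293) large, and (265,261) small with a tag. The large one should be the 130 mm remote, with its button at (194,284). I'll check its size and the lean of the lever from depth, and confirm in one crop.

```bash
cat > m.py <<'E'
from h import *
def cloud(cam,d,box,info=None):
    u,v=np.meshgrid(np.arange(box[0],box[2]),np.arange(box[1],box[3]));dd=d[v,u].ravel()
    px=np.c_[u.ravel(),v.ravel()];k=dd>0
    return px[k],world(cam,px[k],depth=dd[k],info=info)
def rect(P): return cv2.minAreaRect(P[:,:2].astype(np.float32))
E
python3 - <<'E'
from m import *
for cam,rb,bb in [("scene",(165,270,248,318),(345,212,415,275)),("side",(250,315,330,382),(268,180,325,240))]:
    d=np.load(f"pics/{cam}0.npy")
    px,P=cloud(cam,d,rb); k=(P[:,2]>15)&(P[:,2]<23.5);print(cam,"remote top",rect(P[k]),P[k].mean(0))
    k=P[:,2]>24.5;print(" button",k.sum(),P[k].mean(0),P[k].max(0))
    px,P=cloud(cam,d,bb);k=(P[:,2]>34)&(P[:,2]<46);print(" box",rect(P[k]),P[k].mean(0))
    for a in range(45,100,8):
        k=(P[:,2]>a)&(P[:,2]<a+8)
        if k.any(): print("  z",a,k.sum(),P[k].mean(0).round(),px[k].mean(0).round())
a=cv2.imread("pics/scene0.png")[205:325,160:420];b=cv2.imread("pics/side0.png")[180:385,245:330]
a=cv2.resize(a,None,fx=2,fy=2,interpolation=2);b=cv2.resize(b,None,fx=2.6,fy=2.6,interpolation=2)
o=np.zeros((540,760,3),np.uint8);o[:a.shape[0],:a.shape[1]]=a;o[:b.shape[0],530:530+b.shape[1]]=b
w=cv2.resize(cv2.imread("pics/scene0.png")[215:275,345:415],None,fx=4,fy=4,interpolation=2);o[260:500,:280]=w
cv2.imwrite("pics/crop1.png",o)
E
```

```text
scene remote top ((484.1323547363281, -185.13320922851562), (130.84323120117188, 47.77811813354492), 33.30255889892578) [ 490.47599748 -184.45689829   19.6045507 ]
 button 74 [ 463.1751459  -198.74582423   26.82693355] [ 474.27040021 -187.56172794   29.36520219]
 box ((517.8250122070312, 207.44061279296875), (158.16932678222656, 153.38998413085938), 57.45271301269531) [536.78802476 180.92549988  39.59882145]
  z 45 17 [545. 174.  49.] [379. 236.]
  z 53 18 [548. 178.  57.] [381. 233.]
  z 61 20 [550. 180.  65.] [383. 229.]
  z 69 22 [553. 184.  73.] [386. 226.]
  z 77 26 [553. 188.  81.] [387. 222.]
side remote top ((481.7471618652344, -185.91268920898438), (129.99331665039062, 47.40736389160156), 31.916744232177734) [ 480.85691054 -188.20632535   19.43964482]
 button 100 [ 460.93430621 -199.13616585   26.62561455] [ 470.99007233 -188.08152512   29.65934694]
 box ((520.857666015625, 204.763427734375), (144.00758361816406, 140.4923095703125), 59.348419189453125) [538.9456853  169.32912866  40.13692775]
  z 45 14 [542. 174.  49.] [296. 203.]
  z 53 14 [544. 177.  57.] [297. 200.]
  z 61 18 [547. 179.  66.] [298. 196.]
  z 69 20 [549. 183.  74.] [298. 192.]
  z 77 20 [551. 187.  82.] [299. 188.]
  z 85 1 [549. 189.  86.] [298. 186.]
```

View pics/crop1.png

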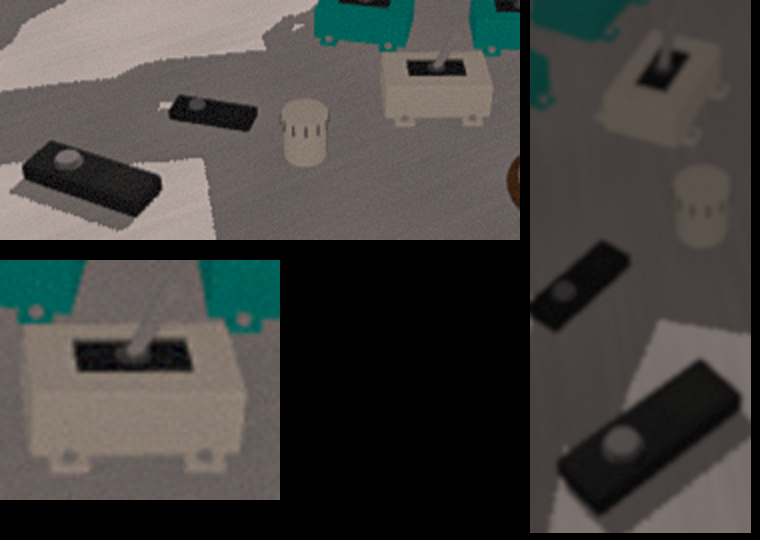

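The crop confirms both targets. The white box's lever runs from about (541,171) at its foot to (552,188,83) at its tip, so off leans towards (+0.53,+0.85) and I push along (-0.53,-0.85). The large remote measures 131 x 47 mm, which fits the description, and its button is at about (462,-199). Next I close the fingers and move to the off side of the lever.

```bash
python3 -c "
from h import *
s=robot.state();print(s['t'],s['tcp_pos'],np.round(s['eef_rot'],2).tolist())"
```

```text
0.9 [203.87113176 483.80944851 231.30964378] [[-0.92, 0.39, 0.0], [0.39, 0.92, 0.0], [0.0, 0.0, -1.0]]
```

Request:
{"name": "servo_tool", "arguments": {
  "plan": [
    [1,5,-3,0,0],
    [1,10,-6,0,0],
    [1,14,-9,0,0],
    [1,18,-13,0,0],
    [1,22,-16,0,0],
    [1,26,-19,0,0],
    [1,30,-22,0,0],
    [1,34,-24,0,0]
  ]
}}

```text
t: 1.7
tcp_pos: [530.3, 250.7, 231.6]
eef_rot: [[-0.921, 0.389, 0.0], [0.389, 0.921, 0.0], [-0.0, 0.0, -1.0]]
ft_force: [-0.5, 1.8, -0.4]
gripper_width: 0.002
grip_force: 0.0
```

Request:
{"name": "servo_tool", "arguments": {
  "plan": [
    [1,1,-1,0,0.15],
    [1,2.9,-2.2,0,0.3],
    [1,2.9,-2.2,0,0.45],
    [1,2.9,-2.2,0,0.6],
    [1,2.9,-2.2,0,0.75],
    [1,2.9,-2.2,0,0.9],
    [1,2.9,-2.2,0,1.05],
    [1,2.9,-2.2,0,1.2]
  ]
}}

```text
t: 2.5
tcp_pos: [557.9, 230.5, 231.2]
eef_rot: [[-0.691, -0.722, -0.0], [-0.722, 0.691, 0.0], [0.0, 0.0, -1.0]]
ft_force: [0.1, -1.1, -0.4]
gripper_width: -0.0
grip_force: 0.0
```

Request:
{"name": "servo_tool", "arguments": {
  "plan": [
    [1,0,0,0,0.15],
    [1,0,0,0,0.21],
    [1,0,0,0,0.21],
    [1,0,0,0,0.21]
  ]
}}

```text
t: 2.9
tcp_pos: [557.9, 230.5, 231.2]
eef_rot: [[-0.532, -0.846, -0.0], [-0.846, 0.532, -0.0], [0.0, 0.0, -1.0]]
ft_force: [-0.1, 0.3, 0.3]
gripper_width: 0.004
grip_force: 0.0
```

```bash
python3 - <<'E'
from m import *
i=robot.camera_info("wrist");p,d=robot.get_image("wrist");cv2.imwrite("pics/w1.png",p[:,:,::-1])
for n in ["receiver","toggle_tip"]:
    for r in robot.search_frame("wrist",n)[:3]: print(n,r['score'],np.round(r['extent']))
px,P=cloud("wrist",d,(0,0,640,480),i)
k0=(np.hypot(P[:,0]-545,P[:,1]-175)<75)
for a in range(45,95,8):
    k=k0&(P[:,2]>a)&(P[:,2]<a+8)
    if k.any(): print("z",a,k.sum(),np.median(P[k],0).round(),np.median(px[k],0))
hsv=cv2.cvtColor(p,cv2.COLOR_RGB2HSV)[px[:,1],px[:,0]]
k=k0&(abs(P[:,2]-40)<4)&(hsv[:,1]<80);print(rect(P[k]) if k.any() else 0)
print(robot.state()['tcp_pos'],robot.state()['joint_positions'])
E
```

```text
receiver 0.95 [371. 202. 472. 322.]
receiver 0.83 [398.   1. 524. 138.]
receiver 0.73 [244.  80. 344. 208.]
toggle_tip 0.95 [465.  61. 492.  92.]
toggle_tip 0.75 [428. 266. 447. 309.]
toggle_tip 0.59 [286. 143. 299. 183.]
z 45 43 [541. 174.  50.] [295. 148.]
z 53 51 [542. 177.  57.] [295. 153.]
z 61 61 [544. 180.  65.] [294. 158.]
z 69 75 [546. 183.  74.] [294. 163.]
z 77 194 [550. 189.  82.] [293. 173.]
z 85 10 [550. 190.  85.] [294.  174.5]
((542.0491943359375, 174.689697265625), (110.40233612060547, 70.2301025390625), 58.73746109008789)
[557.905337   230.48306993 231.28921233] [ 1.97901500e-01  4.89091955e-01  1.24254140e+00 -2.64418139e-05
  1.40995335e+00 -2.38305346e+00]
```

View pics/w1.png

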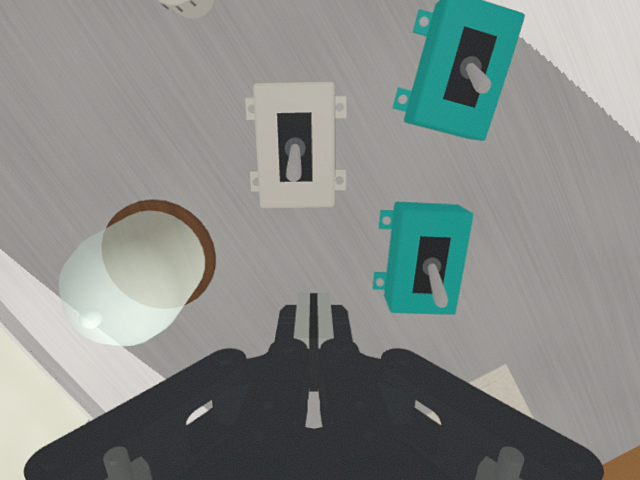

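The wrist picture shows the white receiver at (294,145), with its lever running from (294,148) to (293,175), leaning towards the fingers. The measured box centre is about (542,174) with its long axis at 58.7 deg. I go down on the off side of the lever.

Request:
{"name": "servo_tool", "arguments": {
  "plan": [
    [1,0.8,-0.3,0,0],
    [1,1.5,-0.7,-4,0],
    [1,1.5,-0.7,-8,0],
    [1,1.5,-0.7,-12,0],
    [1,1.5,-0.7,-16,0],
    [1,1.5,-0.7,-16,0],
    [1,1.5,-0.7,-16,0]
  ]
}}

```text
t: 3.75
tcp_pos: [573.6, 223.4, 72.3]
eef_rot: [[-0.531, -0.847, 0.001], [-0.847, 0.531, 0.0], [-0.0, -0.0, -1.0]]
ft_force: [0.2, 0.3, 1.6]
gripper_width: 0.0
grip_force: 0.0
```

Request:
{"name": "servo_tool", "arguments": {
  "plan": [
    [1,-0.6,-0.9,0,0],
    [1,-1.1,-1.8,0,0],
    [1,-1.4,-2.3,0,0],
    [1,-1.7,-2.8,0,0],
    [1,-1.9,-3.2,0,0],
    [1,-2.2,-3.6,0,0]
  ]
}}

```text
t: 4.35
tcp_pos: [551.7, 187.3, 72.9]
eef_rot: [[-0.531, -0.847, 0.003], [-0.847, 0.531, 0.0], [-0.002, -0.002, -1.0]]
ft_force: [0.9, 0.7, 0.6]
gripper_width: -0.001
grip_force: 0.3
```

Request:
{"name": "servo_tool", "arguments": {
  "plan": [
    [1,-0.3,-0.4,0,0],
    [1,-0.5,-0.8,0,0],
    [1,-0.7,-1.2,0,0],
    [1,-0.7,-1.2,0,0],
    [1,-0.7,-1.2,0,0]
  ]
}}

```text
t: 4.85
tcp_pos: [543.9, 175.4, 71.2]
eef_rot: [[-0.531, -0.847, -0.0], [-0.847, 0.531, -0.0], [0.0, 0.0, -1.0]]
ft_force: [0.1, 0.8, 0.4]
gripper_width: -0.009
grip_force: 0.0
```

Request:
{"name": "servo_tool", "arguments": {
  "plan": [
    [1,1,1.6,0,0],
    [1,1.5,2.4,2,0],
    [1,1.5,2.4,6,0],
    [1,1.5,2.4,10,0],
    [1,1.5,2.4,14,0],
    [1,1.5,2.4,15,0],
    [1,1.5,2.4,15,0]
  ]
}}

```text
t: 5.55
tcp_pos: [559.3, 199.6, 222.5]
eef_rot: [[-0.531, -0.848, 0.003], [-0.848, 0.531, 0.0], [-0.002, -0.002, -1.0]]
ft_force: [-0.5, -0.5, -0.0]
gripper_width: -0.004
grip_force: 0.0
```

```bash
python3 - <<'E'
from m import *
i=robot.camera_info("wrist");p,d=robot.get_image("wrist");cv2.imwrite("pics/w2.png",p[:,:,::-1])
px,P=cloud("wrist",d,(0,0,640,480),i)
k0=(np.hypot(P[:,0]-542,P[:,1]-173)<50)
for a in range(45,95,8):
    k=k0&(P[:,2]>a)&(P[:,2]<a+8)
    if k.any(): print("z",a,k.sum(),np.median(P[k],0).round(),np.median(px[k],0))
print(robot.state()['t'])
E
```

```text
z 45 21 [543. 176.  49.] [316. 180.]
z 53 25 [540. 173.  56.] [316. 177.]
z 61 35 [539. 170.  65.] [315. 174.]
z 69 42 [536. 166.  74.] [316. 171.]
z 77 207 [532. 159.  83.] [315. 162.]
z 85 6 [533. 160.  85.] [316. 164.]
5.6
```

The lever now leans to the other side, with its tip at about (532,159,83). Next is the remote. I turn the wrist back on the way to keep joint 6 inside its range.

Request:
{"name": "servo_tool", "arguments": {
  "plan": [
    [1,-1,-4,0,-0.14],
    [1,-2,-8,0,-0.28],
    [1,-3,-12,0,-0.42],
    [1,-4,-16,0,-0.56],
    [1,-5,-20,0,-0.7],
    [1,-6,-24,0,-0.84],
    [1,-7,-28,0,-0.98],
    [1,-8,-32,0,-1.12]
  ]
}}

```text
t: 6.4
tcp_pos: [477.5, -121.7, 219.3]
eef_rot: [[-0.993, 0.114, -0.003], [0.114, 0.993, 0.002], [0.003, 0.001, -1.0]]
ft_force: [0.6, 0.1, 0.0]
gripper_width: 0.005
grip_force: 0.0
```

Request:
{"name": "servo_tool", "arguments": {
  "plan": [
    [1,-1,-4,0,-0.14],
    [1,-1.5,-5,0,-0.28],
    [1,-1.5,-5,0,-0.28],
    [1,-1.5,-5,0,-0.28]
  ]
}}

```text
t: 6.8
tcp_pos: [463.7, -169.9, 220.1]
eef_rot: [[-0.927, 0.376, -0.002], [0.376, 0.927, 0.001], [0.002, 0.001, -1.0]]
ft_force: [-0.6, 0.0, 0.3]
gripper_width: 0.001
grip_force: 0.0
```

```bash
python3 - <<'E'
from m import *
i=robot.camera_info("wrist");p,d=robot.get_image("wrist");cv2.imwrite("pics/w3.png",p[:,:,::-1])
px,P=cloud("wrist",d,(0,0,640,480),i)
k0=(np.hypot(P[:,0]-482,P[:,1]+187)<85)
k=k0&(abs(P[:,2]-20)<3);print(rect(P[k]))
k=k0&(P[:,2]>24.5)&(P[:,2]<31);print("button",k.sum(),rect(P[k]),P[k].mean(0),px[k].mean(0))
for r in robot.search_frame("wrist","button_top")[:3]:
    e=np.array(r['extent']);print(r['score'],e.round(),world("wrist",[(e[:2]+e[2:])/2],z=27,info=i))
s=robot.state();print(s['t'],s['tcp_pos'],s['ft_force'])
E
```

```text
((481.67218017578125, -184.0939483642578), (129.69700622558594, 46.026039123535156), 32.63450241088867)
button 403 ((460.7844543457031, -197.49215698242188), (20.85610008239746, 20.89079475402832), 80.93135070800781) [ 460.51539584 -197.37944692   27.02310776] [284.26550868 217.22084367]
0.92 [272. 203. 301. 228.] [[ 459.7156099  -194.74716301   27.        ]]
0.64 [196. 291. 212. 308.] [[ 509.31567733 -307.70914975   27.        ]]
0.54 [412. 119. 431. 136.] [[430.9819502  -52.68401629  27.        ]]
6.9 [ 464.0092205  -169.4461275   220.65331527] [-0.16359669  0.87963021  1.0534298 ]
```

View pics/w3.png

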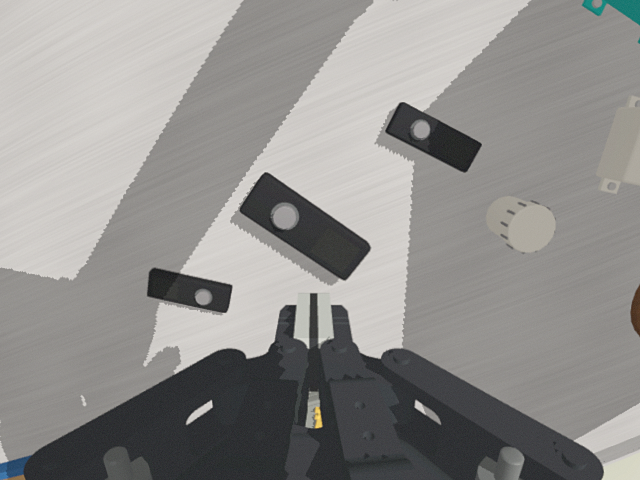

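The wrist picture shows the large remote centred at (305,226), with its button at (284,217), between two smaller ones at (190,290) and (433,137). The button's top is at about (461,-197,27). I go down above it.

Request:
{"name": "servo_tool", "arguments": {
  "plan": [
    [1,-0.3,-2.8,0,0],
    [1,-0.3,-2.8,-4.5,0],
    [1,-0.3,-2.8,-9,0],
    [1,-0.3,-2.8,-13.5,0],
    [1,-0.3,-2.8,-17,0],
    [1,-0.3,-2.8,-18.4,0],
    [1,-0.3,-2.8,-18.4,0],
    [1,-0.3,-2.8,-18.4,0]
  ]
}}

```text
t: 7.7
tcp_pos: [461.4, -198.1, 37.8]
eef_rot: [[-0.926, 0.377, 0.0], [0.377, 0.926, -0.0], [-0.001, -0.0, -1.0]]
ft_force: [0.3, -1.0, 0.5]
gripper_width: -0.004
grip_force: 0.0
```

Request:
{"name": "servo_tool", "arguments": {
  "plan": [
    [1,0,0,-0.6,0],
    [1,0,0,-0.9,0],
    [1,0,0,-1.1,0],
    [1,0,0,-1.2,0],
    [1,0,0,-1.3,0],
    [1,0,0,-1.3,0]
  ]
}}

```text
t: 8.3
tcp_pos: [461.1, -198.5, 24.4]
eef_rot: [[-0.925, 0.379, 0.0], [0.379, 0.925, -0.0], [-0.0, 0.0, -1.0]]
ft_force: [-0.4, 1.9, 2.4]
gripper_width: -0.004
grip_force: 1.5
```

Contact, and the button is partly down. I press further in small steps.

Request:
{"name": "servo_tool", "arguments": {
  "plan": [
    [1,0,0,-0.1,0],
    [1,0,0,-0.15,0],
    [1,0,0,-0.2,0],
    [1,0,0,-0.2,0],
    [1,0,0,-0.2,0]
  ]
}}

```text
t: 8.8
tcp_pos: [461.0, -198.6, 22.9]
eef_rot: [[-0.925, 0.379, 0.0], [0.379, 0.925, -0.0], [-0.0, -0.0, -1.0]]
ft_force: [-1.9, 2.9, 10.9]
gripper_width: 0.0
grip_force: 5.3
```

The force is 10.9 N, well over the 4 N needed, and the button has stopped at z = 22.9, so it is fully down. I lift off.

Request:
{"name": "servo_tool", "arguments": {
  "plan": [
    [1,0,0,0.3,0],
    [1,0,0,1,0],
    [1,0,0,4,0],
    [1,0,0,8,0],
    [1,0,0,13,0],
    [1,0,0,18,0],
    [1,0,0,20,0],
    [1,0,0,20,0]
  ]
}}

```text
t: 9.6
tcp_pos: [461.6, -199.2, 225.4]
eef_rot: [[-0.925, 0.379, 0.005], [0.379, 0.925, -0.004], [-0.006, -0.002, -1.0]]
ft_force: [-0.3, -0.3, -0.8]
gripper_width: 0.002
grip_force: 0.0
```

```bash
python3 - <<'E'
from m import *
i=robot.camera_info("wrist");p,d=robot.get_image("wrist")
px,P=cloud("wrist",d,(0,0,640,480),i)
k0=(np.hypot(P[:,0]-482,P[:,1]+187)<85)
k=k0&(abs(P[:,2]-20)<3);print(rect(P[k]))
k=k0&(P[:,2]>24.5)&(P[:,2]<31);print("button",k.sum(),P[k].mean(0))
p,d=robot.get_image("scene");px,P=cloud("scene",d,(345,205,415,275))
k=(P[:,2]>77);print("tip",k.sum(),P[k].mean(0))
s=robot.state();print(s['t'],s['tcp_pos'],s['ft_force'])
E
```

```text
((481.6846923828125, -184.21429443359375), (129.53366088867188, 45.74264144897461), 32.677955627441406)
button 405 [ 460.57682881 -197.59703036   26.96680993]
tip 25 [534.72091192 157.58843821  81.34601721]
9.7 [ 460.50122625 -198.36510164  221.66472388] [-0.50113698  0.45483336 -0.01015297]
```

The remote hasn't moved, its button is up at 27 mm, and the lever is on its on side.

```bash
python3 -c "
from station import robot
print(robot.sign_off())"
```

```text
the job is handed in; nothing more can be done
None
```

The job is handed in: the white receiver's lever snapped over to on, the large remote's button was pressed down with about 11 N and came back up, and the remote did not measurably move; the sign-off returned no verdict.

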